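# Free the ratchet of a tile press and push its arm down

### The arm

A 6-joint arm with a two-finger parallel gripper is mounted at the origin on a cart in front of the work surface, level with it; the furniture and walls round the work are solid. World frame = base frame: x ahead of the robot, y to its left, z up, the work surface at z = 0. Lengths are in m, angles in rad, forces in N, time in s.
With the tool pointing down it reaches from about 0.275 to 0.75 m from the base axis. Payload 10.2 kg.
Tool frame: the origin (TCP) lies midway between the tips of the shut fingers; the grasp point (between the pads) lies 19 mm behind it; z points along the fingers, y is the direction in which the jaws open and shut (so a half turn about z gives the same grasp; the last joint's range is limited). The gripper opens to 85 mm and grips with 20 to 120 N. Pads are 22 mm wide; open, the fingers measure 114 mm over their backs; the gripper's body (76 mm by 85 mm) begins 54 mm behind the grasp point. The pads swing forward as they close: fully open they stand 13 mm farther back than shut.
Start: joints at [1, 0.313, 1.498, -0, 1.331, -0.223], TCP at [0.179, 0.494, 0.231] pointing down, gripper open.
Joint ranges: [-2.94, 2.94], [-0.97, 2.17], [0.19, 2.56], [-1.23, 4.37], [0.02, 3.11], [-2.88, 2.88]. Speed limits (rad/s): [2.39, 2.39, 3.01, 3.14, 3.14, 3.14].

### API

Orientations are given as a unit quaternion [x, y, z, w].
In Python, from rig import r, eyes gives the robot as it stands.
- The arm moves only by the tool arm_command, never from a script. Its argument "steps" is a list of rows, each an object with "claw": the closure, from 0 (fully open) to 1 (shut); "dp": the shift along the tool's x, y, z in mm, a list of three; "dr": the turn, a rotation vector about the tool's x, y, z in rad, a list of three. A call has 1 to 5 rows; each row is the pose to reach, as a shift and turn from the pose measured when the call began, along the tool's axes at that moment; what a row does not reach only later rows make up. A row lasts 1/10 s, in which the tool goes at most 50 mm and 8.59 degrees, less where a joint would pass 70% of its speed; a pose out of reach is approached as far as the arm can. A call with a gripper value outside its range is refused whole. The fingers move at their own pace and stop on an object; "squeeze" is the grip in N (left out, the last holds). Time passes only in rows, so rows that repeat a pose let the fingers close. It gives the time, the measured TCP pose, the force and the opening at its end, in the units of the state.
- r.sense(): the state, without advancing time (a new reading comes with each control period).
- eyes.capture(name): name is "scene" or "side" or "wrist"; returns a dict with "img" (480x640x3 uint8, blue, green, red), "K" (3x3 intrinsics, pixels), "k1" (the pictures are not rectified: a ray, as slopes to the right and down, at radius r is drawn at 1 + k1 r^2 times it, then the intrinsics apply), "camera_from_world" (4x4, takes a point from world to camera coordinates). Camera axes: x right, y down, z forward; pixel columns grow to the right and rows downward; lengths in m; the calibration is good to about 2 mm. A picture is of the moment at which its call begins. There is no depth.
- r.close_job(): hands the job in, once; it reports no verdict.
The state is a dict: "time_s": time; "joints": joint angles; "joint_velocities": joint speeds; "tau": joint torques, N m; "tcp_pos": TCP position; "tool_rot": TCP orientation; "ft_force": force on the tool from outside, world axes, zero at the start; "wrist_torque": the same for the moment, N m; "finger_gap": opening from 0.0 (shut) to 1.0 (fully open).
Only numpy, scipy, OpenCV 4.12 (cv2) and the standard library are available. Lean on these libraries where they do the work, as an engineer would, in place of code of your own. Each camera call takes 0.05 s, during which the arm holds its last target.

### The job

Clamp the test tile in the ratchet press: press the tail of the pawl all the way down, so that the pawl lifts free of the teeth and stays free, and only then push the raised arm down by its crossbar, past all its teeth, until the rubber pad rests on the tile; leave it so, with the pawl still free. It is all pressing and pushing with the fingertips: lift nothing, do not raise the arm, and leave the tile on its bed and the things around the press where they are.

Things in the scene. Friction and masses are not known exactly. Their poses are not given: they have to be found in the camera images.
- press: the bench press, fixed to the table, a grey cast frame with base 240x100x12 mm. Origin: underside of the base, close to its middle; z up. The arm reaches from its pivot to the press's -x side, the pawl's tail points to its +x side. The toothed steel sector (52 mm from the pivot to the tooth tips) and the pawl are on its +y side, 30 mm from the middle plane
- press_pivot (a point): the arm's pivot, on the middle plane of the press, 85 mm above the table and 20 mm to +x of the press origin; fixed, axes as the press. The arm turns about the y axis through here
- crossbar (a point): a point on the arm's crossbar. The crossbar is a round dark wooden bar, 22 mm thick and 88 mm long with its end caps, lying along the press's y; its axis is 165 mm from the arm's pivot. The point is on the bar's surface at mid length, on the upper side of the arm (11 mm off the bar's axis, on the arm's z axis, so it is the very top of the bar when the arm is level). Axes as the arm: -x from the pivot to the crossbar
- press_arm (a joint): arm angle in rad: 0 = level, with the pad resting on the 9 mm tile; positive = raised (crossbar up), about 0.7 at the start. It stays where it is left (stiff pivot, no spring); pushing the crossbar down takes about 3 to 5 N once the pawl is free. With the pawl in the teeth it goes down only about 0.1 rad and then locks; its way up is never needed
- pawl_tail (a point): middle of the top face of the pawl's thumb plate (28 mm along x by 26 mm along y, flat, ribbed steel), at the end of the pawl's tail 60 mm to +x of the pawl's pivot, 30 mm to +y of the press's middle plane; about 131 mm above the table before it is pressed
- press_pawl (a joint): pawl angle in rad: about 0 = nose in the teeth; 0.28 = tail fully down against its stop (thumb plate 17 mm lower). From about 0.14 the nose is clear of the teeth. No spring: it stays where it is left; pressing the tail down takes about 4 N
- tile: glaze test tile 37x58x9 mm, half pale, half grey-green, lying loose on the wooden bed of the press (bed top 30 mm above the table) under the pad. Origin: centre of its underside; z up. The pad is a rubber disc 30 mm across, 90 mm from the pivot under the arm
- spare_tile: spare test tile 37x58x9 mm, dark brown and pale, loose on the table beside the press; leave it. Origin: centre of its underside
- stamp_dark: dark wooden stamp, 28 mm across, 54 mm high, standing loose beside the press; leave it. Origin: centre of its underside
- stamp_pale: pale wooden stamp, 34 mm across, 54 mm high, standing loose beside the press; leave it. Origin: centre of its underside
- small_pot: small pale glazed pot, 65 mm across, 43 mm high, loose beside the press; leave it. Origin: centre of its underside
- cutter: steel ring cutter, 50 mm across, 22 mm high, loose beside the press; leave it. Origin: centre of its underside
Not all that is in view belongs to the job. What is meant by the tile is not blue, orange or yellow, and is the larger of those in its own colour.

How it is judged:
On the way, in this order (a step that is already met when the one before it is completed fails the run):
1. the pawl's tail is pressed down so far that its nose is clear of the teeth, with the arm still up (value of joint press_pawl above 0.18 rad and value of joint press_arm above 0.55 rad), for 0.2 s.
2. the arm is pushed down until its pad is on the tile (value of joint press_arm below 0.04 rad), for 0.2 s.
At the end, for the whole second after the job is handed in: the arm rests within 0.04 rad of level (pad on the tile, or under 4 mm above it), the pawl is still free (above 0.16 rad), the tile lies flat within 12 mm of where it was, and the five loose things round the press are within 20 mm of where they were (value of joint press_arm between -0.03 and 0.04 rad and value of joint press_pawl above 0.16 rad and not (velocity of joint press_arm above 0.05 rad/s or velocity of joint press_arm below -0.05 rad/s) and distance of tile from where it was at the start of the episode below 0.012 m and angle between tile's own z axis and vertical below 0.1 rad and linear speed of tile below 0.02 m/s and distance of each of spare_tile, stamp_dark, stamp_pale, small_pot, cutter from where it was at the start of the episode below 0.02 m); the robot touches nothing.
It fails at once if the arm is raised (value of joint press_arm above 0.79 rad).
It fails at once if the tile is lifted or shifted (distance of tile from where it was at the start of the episode above 0.02 m or angle between tile's own z axis and vertical above 0.3 rad).
It fails at once if one of the five loose things beside the press is knocked, moved or lifted (distance of any of spare_tile, stamp_dark, stamp_pale, small_pot, cutter from where it was at the start of the episode above 0.025 m or angle between any of spare_tile, stamp_dark, stamp_pale, small_pot, cutter's own z axis and vertical above 0.5 rad).
It also fails if it takes over 40 s, if anything falls off the work surface, if the arm or the gripper's body presses on something with over 40 N, if the wrist force passes 120 N, or if a joint passes its speed limit or range.

## Working session

There is one attempt and no reset: what is moved stays moved. The work goes in short steps, Python scripts to look and compute and a tool call to move; the robot and the scene stay as the last step left them, time stands still between calls to the robot, and variables do not carry over. Pictures are saved under pics/ and viewed, and the job is handed in when it is done.

Besides the shell and the picture viewer there is one more tool, called after "Request:" as name([rows], argument=value, ...), one row to a line, values as JSON. arm_command: Moves the arm, as the interface text tells. Its arguments: {"type":"object","properties":{"steps":{"type":"array","items":{"type":"object","properties":{"claw":{"type":"number"},"dp":{"type":"array","items":{"type":"number"}},"dr":{"type":"array","items":{"type":"number"}}}}},"squeeze":{"type":"number"}},"required":["steps"]}

```bash
mkdir -p pics; python3 - <<'E'
from rig import r,eyes
import cv2,numpy as np
print(r.sense())
for n in("scene","side","wrist"):
    c=eyes.capture(n); cv2.imwrite(f"pics/{n}0.png",c["img"]); print(n,c["K"],c["k1"],np.round(c["camera_from_world"],4))
E
```

```text
{'time_s': 0.0, 'joints': array([ 9.99585176e-01,  3.13434611e-01,  1.49845245e+00, -2.74075290e-05,
        1.33100512e+00, -2.23403636e-01]), 'joint_velocities': array([ 5.69547032e-04,  3.41924860e-04,  1.02387810e-04, -1.15188341e-03,
        4.79702168e-05,  2.56506756e-04]), 'tau': array([ 2.02482486e-03, -4.12233567e+01, -2.59766400e+01,  1.02347417e-04,
        3.73996503e-03, -2.05337614e-06]), 'tcp_pos': array([0.17881195, 0.49332752, 0.23073717]), 'tool_rot': array([ 1.73025283e-01,  9.84917169e-01, -6.04303248e-04, -2.39145624e-04]), 'ft_force': array([ 0.59772128, -0.26810829,  0.7002406 ]), 'wrist_torque': array([-0.03649119,  0.06089492, -0.01500513]), 'finger_gap': 0.9991694787246777}
scene [[549.69785867   0.         326.38548278]
 [  0.         549.69785867 241.96168351]
 [  0.           0.           1.        ]] 0.0584072594826037 [[ 0.554  -0.8325  0.002  -0.4577]
 [-0.3621 -0.2431 -0.8999  0.2074]
 [ 0.7496  0.4978 -0.4361  0.7231]
 [ 0.      0.      0.      1.    ]]
side [[442.54522227   0.         318.198622  ]
 [  0.         442.54522227 238.43613664]
 [  0.           0.           1.        ]] -0.07758647006180354 [[-0.9995 -0.022  -0.021   0.493 ]
 [ 0.01    0.414  -0.9102  0.1718]
 [ 0.0287 -0.91   -0.4136  0.6439]
 [ 0.      0.      0.      1.    ]]
wrist [[431.96619751   0.         317.10535417]
 [  0.         431.96619751 240.87614165]
 [  0.           0.           1.        ]] -0.07755169934643838 [[ 3.401e-01  9.404e-01 -2.000e-04 -5.243e-01]
 [ 9.044e-01 -3.270e-01  2.739e-01 -3.600e-02]
 [ 2.575e-01 -9.340e-02 -9.617e-01  3.791e-01]
 [ 0.000e+00  0.000e+00  0.000e+00  1.000e+00]]
```

View pics/scene0.png

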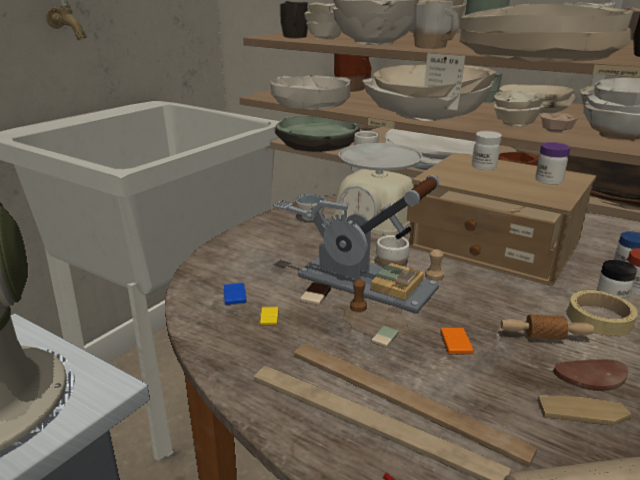

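View pics/side0.png

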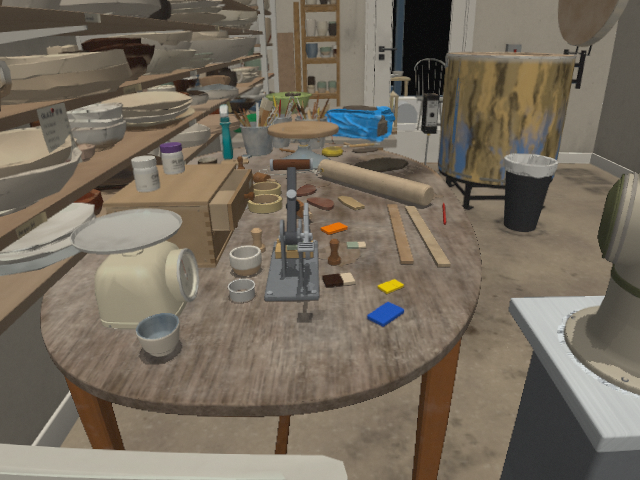

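View pics/wrist0.png

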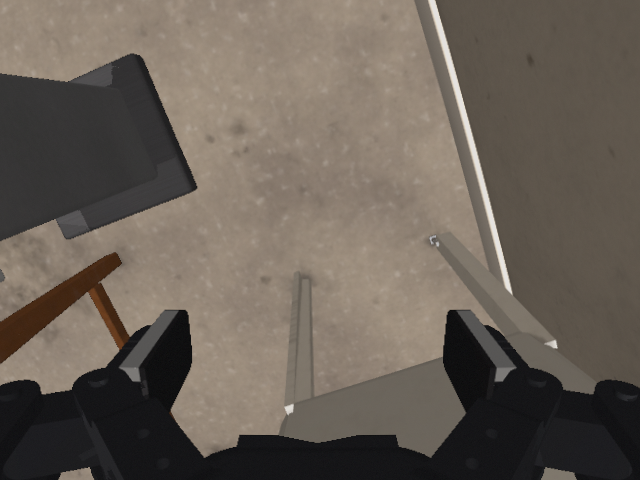

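```bash
python3 - <<'E'
import cv2
a=cv2.imread("pics/scene0.png")[165:325,230:450]; cv2.imwrite("pics/scz.png",cv2.resize(a,None,fx=3.6,fy=3.6,interpolation=3))
a=cv2.imread("pics/side0.png")[155:335,210:420]; cv2.imwrite("pics/siz.png",cv2.resize(a,None,fx=3.3,fy=3.3,interpolation=3))
E
```

```text
(no output)
```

View pics/scz.png

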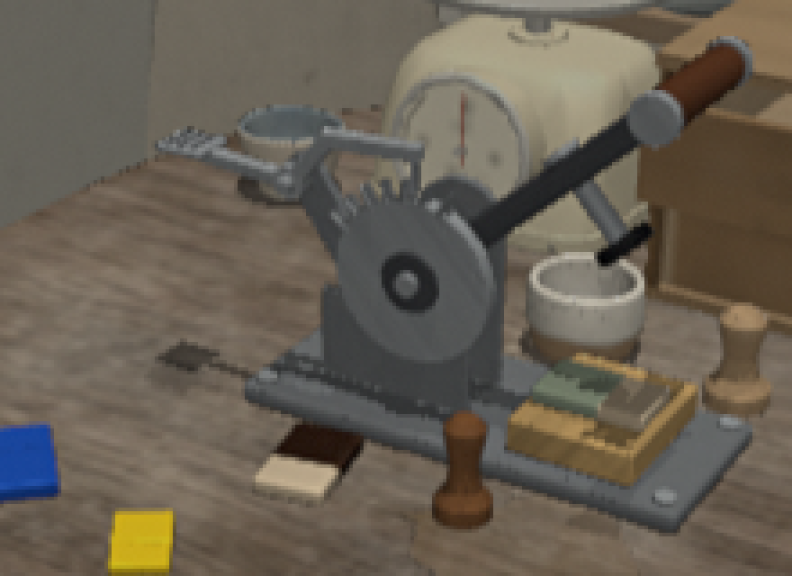

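View pics/siz.png

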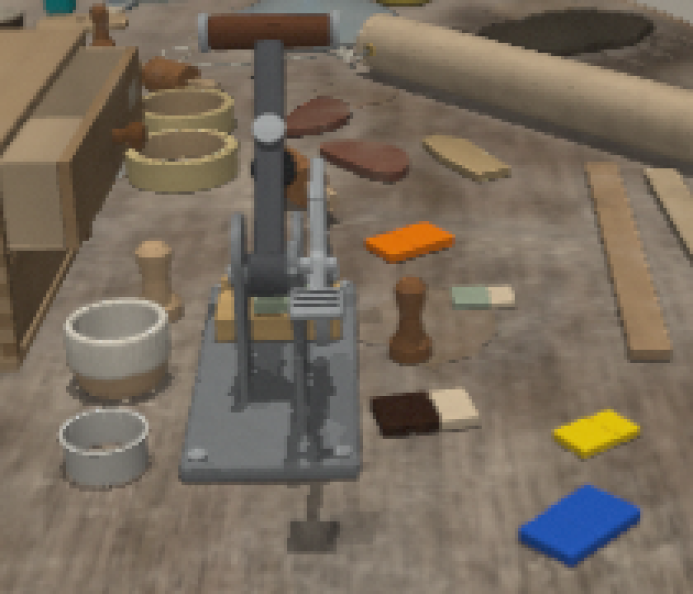

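```bash
cat > h.py <<'E'
import numpy as np,cv2
from rig import r,eyes
def ray(c,u,v):
    K=np.array(c["K"]);T=np.array(c["camera_from_world"])
    p=cv2.undistortPoints(np.array([[[u,v]]],float),K,np.array([c["k1"],0,0,0,0.]))[0,0]
    d=T[:3,:3].T@np.array([p[0],p[1],1]);o=-T[:3,:3].T@T[:3,3];return o,d/np.linalg.norm(d)
def onz(c,u,v,z):
    o,d=ray(c,u,v);return o+d*(z-o[2])/d[2]
def tri(a,b):
    (o,d),(p,e)=a,b
    A=np.stack([d,-e],1);s=np.linalg.lstsq(A,p-o,rcond=None)[0]
    x,y=o+d*s[0],p+e*s[1];return (x+y)/2,np.linalg.norm(x-y)
def proj(c,P):
    T=np.array(c["camera_from_world"]);q=T[:3,:3]@P+T[:3,3];s=q[:2]/q[2];s=s*(1+c["k1"]*(s@s))
    return (np.array(c["K"])@np.append(s,1))[:2]
E
python3 - <<'E'
from h import *
np.set_printoptions(precision=4,suppress=True)
sc=eyes.capture("scene");si=eyes.capture("side")
Z=lambda u,v:(230+u/3.6,165+v/3.6)
S=lambda u,v:(210+u/3.3,155+v/3.3)
for n,p in dict(tailcorner=(247,378),frontR=(678,525),backR=(750,430)).items(): print(n,onz(sc,*Z(*p),.012))
for n,p in dict(nl=(180,473),nr=(360,470),fl=(212,283)).items(): print(n,onz(si,*S(*p),.012))
print("tail",tri(ray(sc,*Z(190,143)),ray(si,*S(317,303))))
print("bar near cap",tri(ray(sc,*Z(657,115)),ray(si,*S(337,30))))
print("bar far cap",tri(ray(sc,*Z(738,60)),ray(si,*S(200,32))))
print("hub(sector side)",tri(ray(sc,*Z(407,284)),ray(si,*S(317,270))))
E
```

```text
tailcorner [ 0.5026 -0.1536  0.012 ]
frontR [ 0.5    -0.3965  0.012 ]
backR [ 0.5974 -0.3894  0.012 ]
nl [ 0.592  -0.1447  0.012 ]
nr [ 0.4947 -0.1469  0.012 ]
fl [ 0.6022 -0.3903  0.012 ]
tail (array([ 0.5129, -0.113 ,  0.1288]), np.float64(0.001333121437647067))
bar near cap (array([ 0.5106, -0.3659,  0.198 ]), np.float64(0.003725101495851369))
bar far cap (array([ 0.5961, -0.3655,  0.1977]), np.float64(0.0023745901715047546))
hub(sector side) (array([ 0.5183, -0.2413,  0.0858]), np.float64(0.005305537654649523))
```

Request:
arm_command([
  {"claw": 1,"dp": [-36,-32,0],"dr": [0,0,0]},
  {"claw": 1,"dp": [-72,-64,0],"dr": [0,0,0]},
  {"claw": 1,"dp": [-108,-96,0],"dr": [0,0,0]},
  {"claw": 1,"dp": [-144,-128,0],"dr": [0,0,0]},
  {"claw": 1,"dp": [-180,-160,0],"dr": [0,0,0]},
])

```text
time_s: 0.75
tcp_pos: [0.294, 0.28, 0.2312]
tool_rot: [0.173, 0.985, -0.0, 0.0]
ft_force: [1.1, 0.8, -0.1]
finger_gap: 0.144
```

```bash
python3 - <<'E'
from h import *
si=eyes.capture("side")
print("scale foot",onz(si,185,305,0),"pan right edge z.2",onz(si,186,235,.2),"drawer",onz(si,213,262,0))
print(r.sense()["tcp_pos"])
E
```

```text
scale foot [ 0.73764926 -0.14171794  0.        ] pan right edge z.2 [ 0.66439114 -0.0023214   0.2       ] drawer [ 0.72636871 -0.31015297  0.        ]
[0.29710875 0.27533825 0.23110307]
```

Request:
arm_command([
  {"claw": 1,"dp": [-36,-32,0],"dr": [0,0,0]},
  {"claw": 1,"dp": [-72,-63,0],"dr": [0,0,0]},
  {"claw": 1,"dp": [-108,-94,0],"dr": [0,0,0]},
  {"claw": 1,"dp": [-144,-125,0],"dr": [0,0,0]},
  {"claw": 1,"dp": [-180,-156,0],"dr": [0,0,0]},
])

```text
time_s: 1.3
tcp_pos: [0.4127, 0.0648, 0.232]
tool_rot: [0.176, 0.984, -0.001, 0.001]
ft_force: [1.1, 0.4, -0.3]
finger_gap: 0.0
```

Request:
arm_command([
  {"claw": 1,"dp": [-36,-32,8],"dr": [0,0,0]},
  {"claw": 1,"dp": [-72,-63,16],"dr": [0,0,0]},
  {"claw": 1,"dp": [-108,-94,24],"dr": [0,0,0]},
  {"claw": 1,"dp": [-144,-125,32],"dr": [0,0,0]},
  {"claw": 1,"dp": [-155,-135,40],"dr": [0,0,0]},
])

```text
time_s: 1.8
tcp_pos: [0.5127, -0.1191, 0.1918]
tool_rot: [0.177, 0.984, -0.002, 0.001]
ft_force: [-0.7, 1.4, -0.6]
finger_gap: 0.003
```

```bash
python3 - <<'E'
from h import *
np.set_printoptions(precision=4,suppress=True)
for n in("scene","side","wrist"):
    c=eyes.capture(n)["img"]
    if n=="scene": c=cv2.resize(c[130:300,230:450],None,fx=3.4,fy=3.4,interpolation=3)
    if n=="side": c=cv2.resize(c[100:280,210:420],None,fx=3.3,fy=3.3,interpolation=3)
    cv2.imwrite(f"pics/{n}1.png",c)
s=r.sense();print(s["time_s"],s["tcp_pos"],s["tool_rot"],s["joints"],s["ft_force"],s["finger_gap"])
E
```

```text
1.95 [ 0.5112 -0.1154  0.1919] [ 0.1761  0.9844 -0.0009  0.    ] [-0.445   0.3444  1.5605 -0.0018  1.2361 -1.6612] [0.0659 0.5172 0.0882] 0.0012496822684626922
```

View pics/scene1.png

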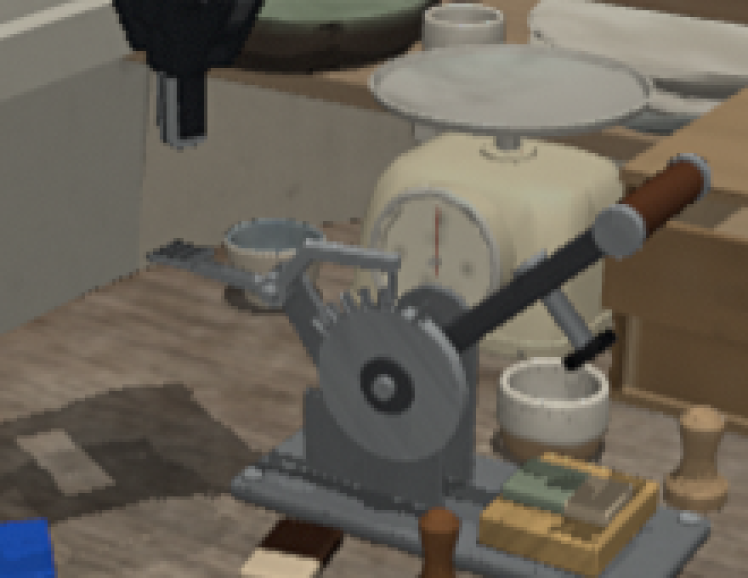

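View pics/side1.png

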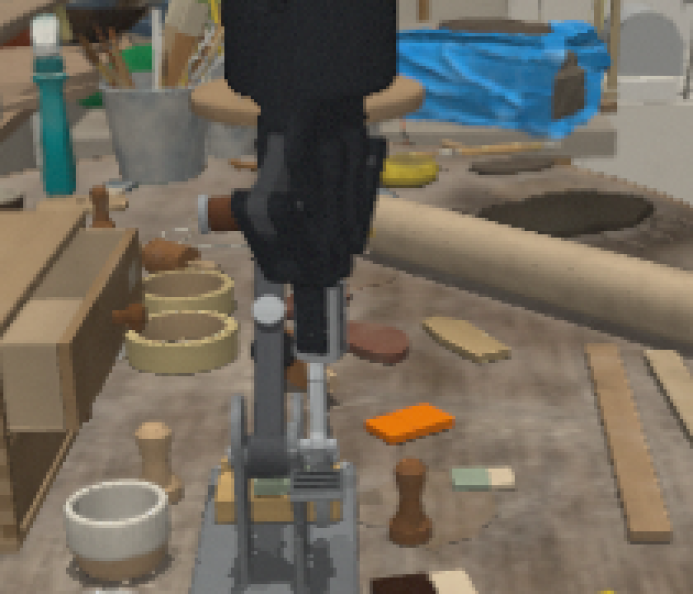

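View pics/wrist1.png

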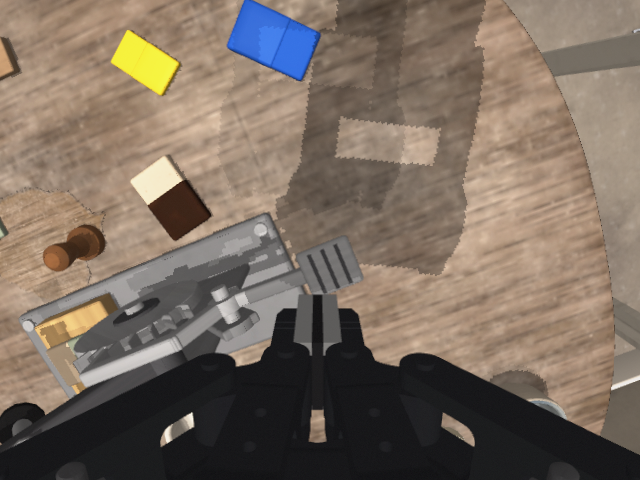

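```bash
python3 - <<'E'
from h import *
np.set_printoptions(precision=4,suppress=True)
w=eyes.capture("wrist")
print(onz(w,330,266,.131)); print("tcp proj",proj(w,r.sense()["tcp_pos"]))
for p in((297,251),(350,237),(361,281),(313,294)): print(onz(w,*p,.131))
E
```

```text
[ 0.5149 -0.1104  0.131 ]
tcp proj [320.2214 316.7564]
[ 0.5018 -0.1231  0.131 ]
[ 0.5041 -0.0961  0.131 ]
[ 0.5279 -0.0984  0.131 ]
[ 0.5261 -0.1237  0.131 ]
```

Request:
arm_command([
  {"claw": 1,"dp": [-1,7,15],"dr": [0,0,0]},
  {"claw": 1,"dp": [-1,7,30],"dr": [0,0,0]},
  {"claw": 1,"dp": [-1,7,42],"dr": [0,0,0]},
  {"claw": 1,"dp": [-1,7,50],"dr": [0,0,0]},
  {"claw": 1,"dp": [-1,7,55],"dr": [0,0,0]},
])

```text
time_s: 2.5
tcp_pos: [0.5144, -0.1081, 0.1374]
tool_rot: [0.175, 0.985, -0.001, 0.001]
ft_force: [-0.5, 0.2, -0.4]
finger_gap: 0.001
```

Request:
arm_command([
  {"claw": 1,"dp": [0,0,3],"dr": [0,0,0]},
  {"claw": 1,"dp": [0,0,6],"dr": [0,0,0]},
  {"claw": 1,"dp": [0,0,9],"dr": [0,0,0]},
  {"claw": 1,"dp": [0,0,12],"dr": [0,0,0]},
  {"claw": 1,"dp": [0,0,14],"dr": [0,0,0]},
])

```text
time_s: 3.0
tcp_pos: [0.5146, -0.1078, 0.1235]
tool_rot: [0.175, 0.985, -0.001, 0.001]
ft_force: [-0.6, 4.4, 4.4]
finger_gap: 0.002
```

Request:
arm_command([
  {"claw": 1,"dp": [0,0,2],"dr": [0,0,0]},
  {"claw": 1,"dp": [0,0,4],"dr": [0,0,0]},
  {"claw": 1,"dp": [0,0,6],"dr": [0,0,0]},
  {"claw": 1,"dp": [0,0,8],"dr": [0,0,0]},
  {"claw": 1,"dp": [0,0,9],"dr": [0,0,0]},
])

```text
time_s: 3.5
tcp_pos: [0.5147, -0.108, 0.1145]
tool_rot: [0.175, 0.985, -0.001, 0.001]
ft_force: [-2.0, 1.5, 7.7]
finger_gap: 0.001
```

Request:
arm_command([
  {"claw": 1,"dp": [0,0,1],"dr": [0,0,0]},
  {"claw": 1,"dp": [0,0,2],"dr": [0,0,0]},
])

```text
time_s: 3.7
tcp_pos: [0.515, -0.1081, 0.1136]
tool_rot: [0.175, 0.985, -0.001, 0.001]
ft_force: [-5.2, 2.5, 19.7]
finger_gap: -0.003
```

Request:
arm_command([
  {"claw": 1,"dp": [0,0,-15],"dr": [0,0,0]},
  {"claw": 1,"dp": [0,0,-50],"dr": [0,0,0]},
  {"claw": 1,"dp": [0,0,-95],"dr": [0,0,0]},
  {"claw": 1,"dp": [0,0,-135],"dr": [0,0,0]},
  {"claw": 1,"dp": [0,0,-140],"dr": [0,0,0]},
])

```text
time_s: 4.2
tcp_pos: [0.516, -0.1087, 0.2581]
tool_rot: [0.175, 0.985, -0.002, 0.005]
ft_force: [-0.2, 0.2, -1.2]
finger_gap: -0.003
```

```bash
python3 - <<'E'
from h import *
np.set_printoptions(precision=4,suppress=True)
for n in("scene","wrist"):
    c=eyes.capture(n)["img"]
    if n=="scene": c=cv2.resize(c[130:300,230:450],None,fx=3.4,fy=3.4,interpolation=3)
    cv2.imwrite(f"pics/{n}2.png",c)
s=r.sense();print(s["time_s"],s["tcp_pos"],s["tool_rot"],s["ft_force"])
E
```

```text
4.3 [ 0.5148 -0.1081  0.2539] [ 0.1753  0.9845 -0.0015  0.0022] [ 0.2323  0.2413 -0.7668]
```

View pics/scene2.png

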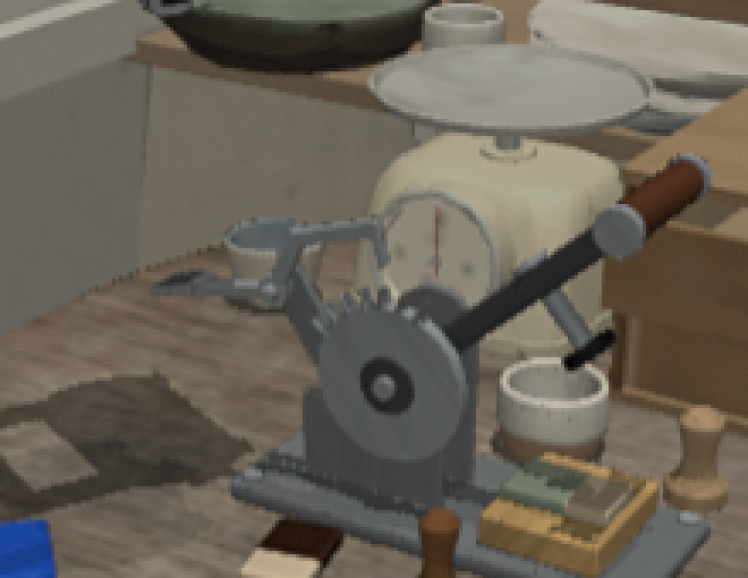

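View pics/wrist2.png

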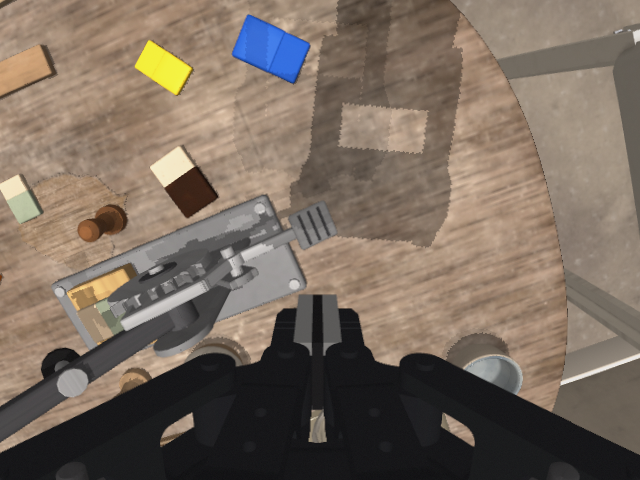

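Request:
arm_command([
  {"claw": 1,"dp": [-24,-44,-10],"dr": [0,0,0]},
  {"claw": 1,"dp": [-48,-88,-12],"dr": [0,0,0]},
  {"claw": 1,"dp": [-72,-132,-12],"dr": [0,0,0]},
  {"claw": 1,"dp": [-96,-176,-12],"dr": [0,0,0]},
  {"claw": 1,"dp": [-115,-210,-12],"dr": [0,0,0]},
])

```text
time_s: 4.8
tcp_pos: [0.5495, -0.3475, 0.2641]
tool_rot: [0.176, 0.984, -0.001, 0.0]
ft_force: [0.3, 0.4, 0.6]
finger_gap: -0.003
```

Request:
arm_command([
  {"claw": 1,"dp": [-8,-14,0],"dr": [0,0,0]},
  {"claw": 1,"dp": [-8,-14,0],"dr": [0,0,0]},
])

```text
time_s: 5.0
tcp_pos: [0.5512, -0.3657, 0.26]
tool_rot: [0.177, 0.984, 0.001, -0.002]
ft_force: [-0.2, -0.1, -0.5]
finger_gap: -0.0
```

```bash
python3 - <<'E'
from h import *
np.set_printoptions(precision=4,suppress=True)
for n in("scene","wrist","side"):
    c=eyes.capture(n);i=c["img"]
    if n=="scene": i=cv2.resize(i[130:300,230:450],None,fx=3.4,fy=3.4,interpolation=3)
    if n=="side": i=cv2.resize(i[100:280,210:420],None,fx=3.3,fy=3.3,interpolation=3)
    cv2.imwrite(f"pics/{n}3.png",i)
    s=r.sense()
    print(n,"tcp",proj(c,s["tcp_pos"]),"below",proj(c,s["tcp_pos"]*[1,1,0]+[0,0,.209]))
print(s["time_s"],s["tcp_pos"],s["tool_rot"],s["ft_force"],s["joints"])
E
```

```text
scene tcp [425.6459 151.0377] below [422.8773 183.3467]
wrist tcp [321.2857 317.748 ] below [320.1141 268.9283]
side tcp [290.0189 132.3936] below [291.2133 158.7936]
5.15 [ 0.5521 -0.3625  0.2629] [ 0.1757  0.9845 -0.0001 -0.0003] [0.138  0.2223 0.3368] [-0.7578  0.6146  0.9629 -0.0005  1.5646 -1.9755]
```

View pics/scene3.png

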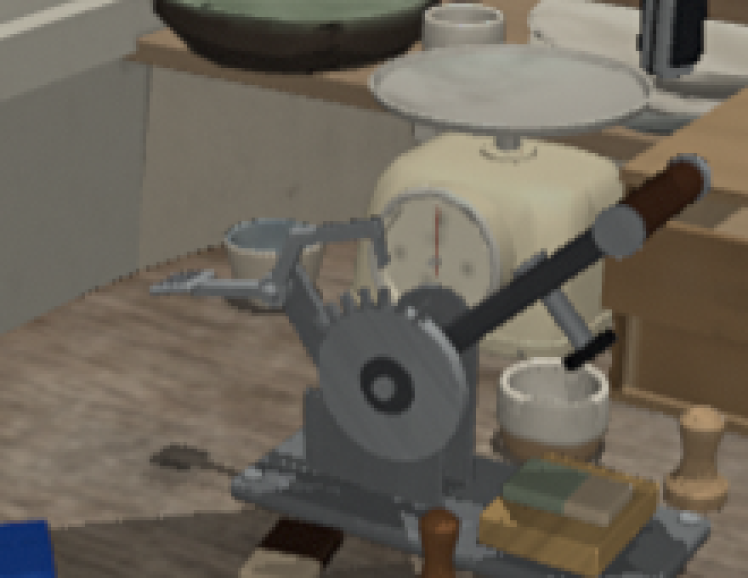

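View pics/wrist3.png

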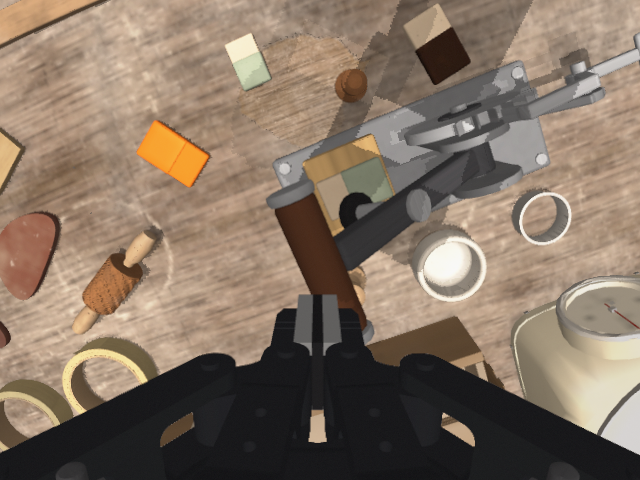

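View pics/side3.png

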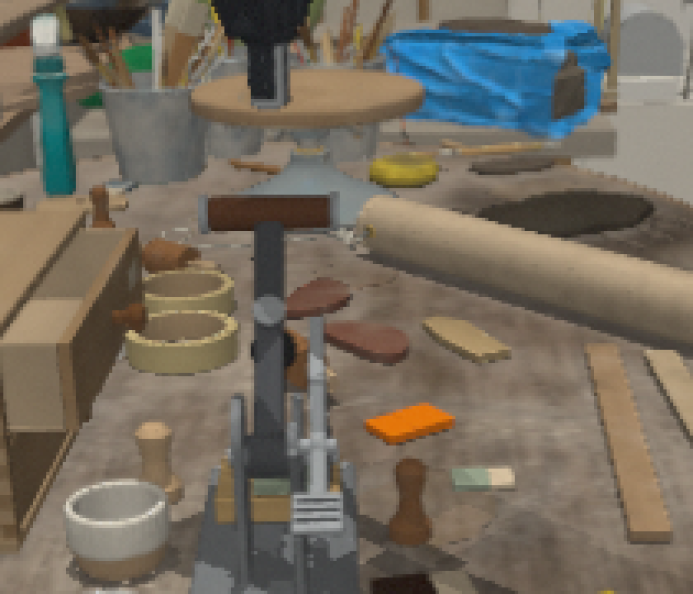

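```bash
python3 - <<'E'
from h import *
np.set_printoptions(precision=4,suppress=True)
w=eyes.capture("wrist");print(ray(w,320,240)[0])
for z in(.195,.209): print(onz(w,290,193,z),onz(w,362,332,z),onz(w,327,262,z))
print("pivot hub flange tops", r.sense()["tcp_pos"])
E
```

```text
[ 0.4867 -0.339   0.4065]
[ 0.5155 -0.3638  0.195 ] [ 0.6    -0.3545  0.195 ] [ 0.5556 -0.3588  0.195 ]
[ 0.5136 -0.3621  0.209 ] [ 0.5925 -0.3535  0.209 ] [ 0.551  -0.3575  0.209 ]
pivot hub flange tops [ 0.5523 -0.3623  0.2636]
```

Request:
arm_command([
  {"claw": 1,"dp": [0,0,20],"dr": [0,0,0]},
  {"claw": 1,"dp": [0,0,35],"dr": [0,0,0]},
  {"claw": 1,"dp": [0,0,45],"dr": [0,0,0]},
  {"claw": 1,"dp": [0,0,51],"dr": [0,0,0]},
])

```text
time_s: 5.6
tcp_pos: [0.5523, -0.3615, 0.2121]
tool_rot: [0.175, 0.985, -0.0, -0.0]
ft_force: [0.2, -0.3, 0.6]
finger_gap: 0.0
```

Request:
arm_command([
  {"claw": 1,"dp": [0,0,3],"dr": [0,0,0]},
  {"claw": 1,"dp": [-1,-2,6],"dr": [0,0,0]},
  {"claw": 1,"dp": [-2,-4,9],"dr": [0,0,0]},
  {"claw": 1,"dp": [-2,-6,12],"dr": [0,0,0]},
])

```text
time_s: 6.0
tcp_pos: [0.5528, -0.3686, 0.2011]
tool_rot: [0.175, 0.985, -0.001, 0.001]
ft_force: [3.9, -0.9, 6.2]
finger_gap: 0.003
```

Request:
arm_command([
  {"claw": 1,"dp": [-1,-4,6],"dr": [0,0,0]},
  {"claw": 1,"dp": [-2,-7,12],"dr": [0,0,0]},
  {"claw": 1,"dp": [-4,-11,19],"dr": [0,0,0]},
  {"claw": 1,"dp": [-5,-15,26],"dr": [0,0,0]},
  {"claw": 1,"dp": [-7,-18,33],"dr": [0,0,0]},
])

```text
time_s: 6.5
tcp_pos: [0.5535, -0.3904, 0.1696]
tool_rot: [0.175, 0.984, -0.004, 0.003]
ft_force: [-1.6, -5.6, 7.6]
finger_gap: 0.0
```

```bash
python3 - <<'E'
from h import *
for n in("scene","side"):
    c=eyes.capture(n);i=c["img"]
    if n=="scene": i=cv2.resize(i[130:300,230:450],None,fx=3.4,fy=3.4,interpolation=3)
    if n=="side": i=cv2.resize(i[100:280,210:420],None,fx=3.3,fy=3.3,interpolation=3)
    cv2.imwrite(f"pics/{n}4.png",i)
E
```

```text
(no output)
```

View pics/scene4.png

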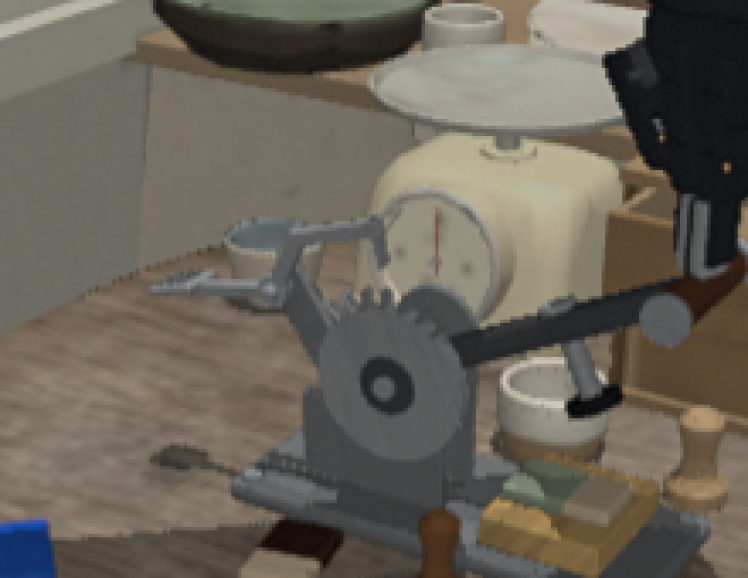

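Request:
arm_command([
  {"claw": 1,"dp": [-1,-2,8],"dr": [0,0,0]},
  {"claw": 1,"dp": [-2,-4,17],"dr": [0,0,0]},
  {"claw": 1,"dp": [-2,-6,26],"dr": [0,0,0]},
  {"claw": 1,"dp": [-3,-9,36],"dr": [0,0,0]},
  {"claw": 1,"dp": [-4,-11,46],"dr": [0,0,0]},
])

```text
time_s: 7.1
tcp_pos: [0.5533, -0.4033, 0.1226]
tool_rot: [0.176, 0.984, -0.004, 0.003]
ft_force: [0.2, -4.5, 5.5]
finger_gap: -0.001
```

Request:
arm_command([
  {"claw": 1,"dp": [0,0,5],"dr": [0,0,0]},
  {"claw": 1,"dp": [0,-1,10],"dr": [0,0,0]},
  {"claw": 1,"dp": [0,-1,15],"dr": [0,0,0]},
  {"claw": 1,"dp": [0,-1,19],"dr": [0,0,0]},
])

```text
time_s: 7.5
tcp_pos: [0.553, -0.4045, 0.1034]
tool_rot: [0.176, 0.984, -0.004, 0.003]
ft_force: [0.8, -2.4, 4.1]
finger_gap: 0.004
```

Request:
arm_command([
  {"claw": 1,"dp": [0,0,2],"dr": [0,0,0]},
  {"claw": 1,"dp": [0,0,4],"dr": [0,0,0]},
  {"claw": 1,"dp": [0,0,6],"dr": [0,0,0]},
])

```text
time_s: 7.8
tcp_pos: [0.553, -0.4045, 0.0973]
tool_rot: [0.176, 0.984, -0.004, 0.003]
ft_force: [-0.7, -2.6, 3.2]
finger_gap: 0.003
```

Request:
arm_command([
  {"claw": 1,"dp": [0,0,1],"dr": [0,0,0]},
  {"claw": 1,"dp": [0,0,2],"dr": [0,0,0]},
])

```text
time_s: 8.0
tcp_pos: [0.553, -0.4045, 0.0953]
tool_rot: [0.176, 0.984, -0.004, 0.003]
ft_force: [-0.2, -2.3, 3.4]
finger_gap: -0.005
```

Request:
arm_command([
  {"claw": 1,"dp": [0,0,1],"dr": [0,0,0]},
  {"claw": 1,"dp": [0,0,2],"dr": [0,0,0]},
])

```text
time_s: 8.2
tcp_pos: [0.5531, -0.4047, 0.0949]
tool_rot: [0.176, 0.984, -0.004, 0.003]
ft_force: [-6.1, 1.6, 16.7]
finger_gap: 0.002
```

Request:
arm_command([
  {"claw": 1,"dp": [0,0,0],"dr": [0,0,0]},
  {"claw": 1,"dp": [0,0,-10],"dr": [0,0,0]},
  {"claw": 1,"dp": [0,0,-40],"dr": [0,0,0]},
  {"claw": 1,"dp": [0,0,-85],"dr": [0,0,0]},
  {"claw": 1,"dp": [0,0,-120],"dr": [0,0,0]},
])

```text
time_s: 8.7
tcp_pos: [0.5525, -0.403, 0.2173]
tool_rot: [0.176, 0.984, -0.004, 0.004]
ft_force: [-0.0, -0.7, 0.9]
finger_gap: -0.001
```

Request:
arm_command([
  {"claw": 1,"dp": [0,0,0],"dr": [0,0,0]},
  {"claw": 1,"dp": [0,0,0],"dr": [0,0,0]},
])

```text
time_s: 8.9
tcp_pos: [0.5526, -0.4027, 0.2177]
tool_rot: [0.175, 0.984, -0.004, 0.004]
ft_force: [0.3, -0.5, 0.3]
finger_gap: 0.001
```

```bash
python3 - <<'E'
from h import *
for n in("scene","side"):
    c=eyes.capture(n);i=c["img"]
    if n=="scene": i=cv2.resize(i[130:300,230:450],None,fx=3.4,fy=3.4,interpolation=3)
    if n=="side": i=cv2.resize(i[100:280,210:420],None,fx=3.3,fy=3.3,interpolation=3)
    cv2.imwrite(f"pics/{n}5.png",i)
s=r.sense();print(s["time_s"],s["tcp_pos"],s["ft_force"],s["joint_velocities"])
E
```

```text
9.0 [ 0.55215355 -0.40248106  0.21556635] [ 0.40362272  0.20024631 -0.88801123] [-0.00071329  0.00881839  0.00107175 -0.00138653  0.00037063  0.00065635]
```

View pics/scene5.png

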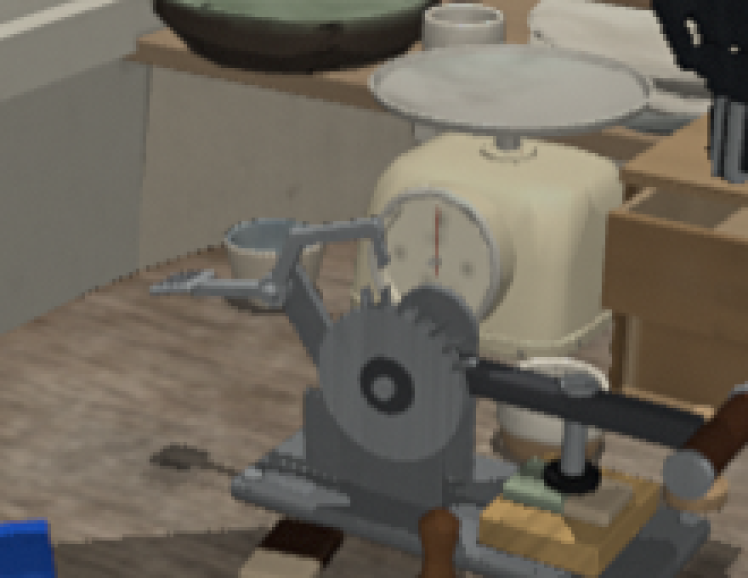

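View pics/side5.png

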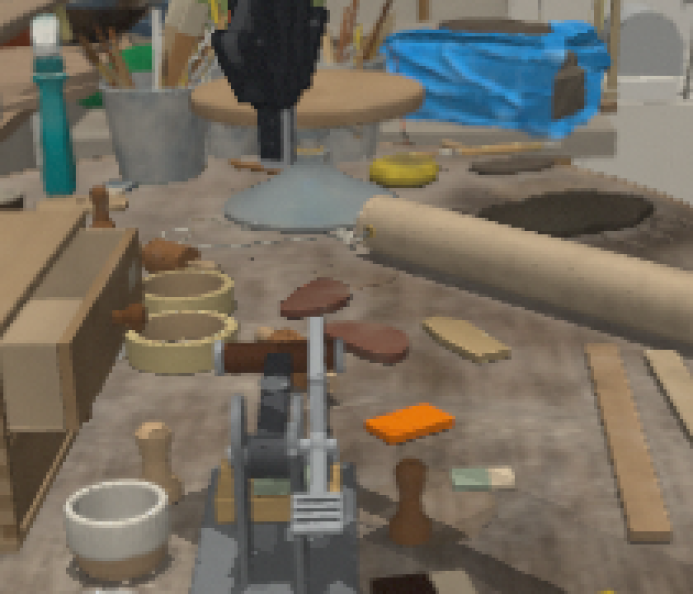

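The pictures show the pad down on the tile, the pawl nose well clear with its tail still down, and the tile and loose things unmoved. I'm handing the job in.

```bash
python3 -c "
from rig import r
print(r.close_job())"
```

```text
the job is handed in; nothing more can be done
None
```

The tile is clamped and the job is handed in; no verdict was reported.

- **Pawl:** I pressed its tail down with the shut fingertips until it met the stop, at about 20 N with the tip at z ≈ 0.114 m. The pictures afterwards showed its nose clear of the teeth, with the arm still up.
- **Arm:** I then pushed the crossbar down along its arc, mostly at 3 to 8 N. At z ≈ 0.095 m the force rose to about 17 N, which I took as the pad landing on the tile. I then raised the gripper clear.
- **Last checks:** At 9.0 s the pictures showed the pad on the tile, the arm about level and the pawl still free. The tile and the loose things in view had not visibly moved. The ring cutter was cut off in those last close-ups, so I did not see it again after the arm went down. The gripper touched nothing, about 0.12 m above the bar.
- **Disagreements:** My start estimate of the arm angle was about 0.75 rad, against the stated 0.7. The two views of the bar's position differed by 5 to 8 mm. Neither caused any trouble. I judged the final joint angles from pictures, height and force, because they can't be read directly.

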